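# Drive the gudgeon pin out of a piston with a stepped drift

### The arm

A 7-joint arm with a two-finger parallel gripper is mounted at the origin on a cart in front of the work surface, level with it; the furniture and walls round the work are solid. World frame = base frame: x ahead of the robot, y to its left, z up, the work surface at z = 0. Lengths are in m, angles in rad, forces in N, time in s.
With the tool pointing down it reaches from about 0.4 to 0.875 m from the base axis. Payload 4.4 kg.
Tool frame: the origin (TCP) lies at the very end of the fingers, on their centre line; the grasp point (between the pads) lies ctrl.grasp_offset behind it (ctrl.grasp_offset is the distance from the TCP to the grasp point, in m); z points along the fingers, y is the line along which they close (so a half turn about z gives the same grasp; the last joint's range is limited). The gripper opens to 85 mm and grips with 20 to 120 N. Pads are 22 mm wide; open, the fingers measure 114 mm over their backs; the gripper's body (76 mm by 85 mm) begins 54 mm behind the grasp point. The pads swing forward as they close: fully open they stand 13 mm farther back than shut.
Start: joints at [-1.314, 0.628, 0.038, 1.517, -0.027, 0.996, -0.02], TCP at [0.206, 0.616, 0.231] pointing down, gripper open.
Joint ranges: [-3.06, 3.06], [-0.37, 2.12], [-1.25, 1.32], [0.18, 2.47], [-1.1, 4.24], [0.23, 1.98], [-2.94, 2.94]. Speed limits (rad/s): [2.57, 2.57, 3.14, 3.14, 3.14, 3.14, 3.14].

### API

Orientations are given as a unit quaternion [w, x, y, z].
In Python, from station import ctrl gives the robot as it stands. The module is installed in compiled form; this text tells all that it offers.
- The arm moves only by the tool carry_out, never from a script. Its argument "commands" is a list of rows, each a list of 5 numbers: the opening, from 0 (shut) to 1 (fully open), then the shift along the tool's x, y, z in units of 30 mm (1.0 is 30 mm), then the turn about the tool's z in units of 5 degrees (1.0 is 5 degrees). In form: [[hand, x, y, z, turn], ...]. A call has 1 to 12 rows; each row is the pose to reach, as a shift and turn from the pose commanded when the call began, along the tool's axes at that moment; what a row does not reach only later rows make up. A row lasts 1/12 s, in which the tool goes at most 41.7 mm and 7.16 degrees, less where a joint would pass 70% of its speed; a pose out of reach is approached as far as the arm can. A call with a gripper value outside its range is refused whole. The fingers move at their own pace and stop on an object; "force" is the grip in N (left out, the last holds). Time passes only in rows, so rows that repeat a pose let the fingers close. It gives the time, the measured TCP pose, the force, the opening and the grip force at its end, in the units of the state.
- ctrl.observe(): the state, without advancing time (a new reading comes with each control period).
- ctrl.get_image(name): name is "side" or "top"; returns a dict with "image" (480x640x3 uint8, red, green, blue), "fx", "fy", "cx", "cy" (pixels), "D" ([k1, k2, p1, p2, k3] as OpenCV has them; the pictures are not rectified), "cam_to_world" (4x4, takes a point from camera to world coordinates). Camera axes: x right, y down, z forward; pixel columns grow to the right and rows downward; lengths in m; the calibration is good to about 2 mm. A picture is of the moment at which its call begins. There is no depth.
- ctrl.finish_job(): hands the job in; it is judged then, once.
The state is a dict: "time": time; "qpos": joint angles; "qvel": joint speeds; "joint_torque": joint torques, N m; "position": TCP position; "orientation": TCP orientation; "wrist_force": force on the tool from outside, world axes, zero at the start; "wrist_torque": the same for the moment, N m; "width": finger opening in m; "gripper_force": force on a finger pad.
Only numpy, scipy, OpenCV 4.12 (cv2) and the standard library are available. Lean on these libraries where they do the work, as an engineer would, in place of code of your own. Each camera call takes 0.05 s, during which the arm holds its last target. There are 200 camera calls.

### The job

Free the connecting rod: take the red-handled stepped drift from the wooden block, feel its pilot nose into the hollow gudgeon pin of the piston strapped in the blue cradle, and push the pin straight down through the piston until it drops out of the far side into the catch tray. Feel your way lightly, the piston is soft aluminium and must not be leaned on with the drift. Then stand the drift fully home in its hole in the block, and leave the jar, the spray can and the tape measure where they are.

Things in the scene. Friction and masses are not known exactly. Their poses are not given: they have to be found in the camera images.
- cradle: Fixed blue cradle, 194 x 110 mm. Two V rests carry a grey aluminium piston (75 mm diameter) lying along the cradle's x axis, crown to -x, dark connecting rod to +x. Its gudgeon pin bore is vertical, 21.5 mm wide and 58 mm deep, through two flat bosses (upper face at height 139 mm, lower at 81 mm). Origin: on the bench, below the middle of the rests; z up.
- rest_mid (a point): Point of the cradle 139 mm above the bench over the middle of the rests. The bore's mouth lies at this height on the cradle's centre line (y = 0), but the piston was laid in by hand: up to 10 mm to either side along the cradle's x. Feel or look for it. Crown and strap, up to 150 mm high, begin 17 mm to the bore's -x side.
- piston (a joint): How far (m) the strapped piston has been shoved along the rests, cradle +x, since the start; 0 at first; over 30 N shifts it. In its bore stands the hollow steel gudgeon pin, 20 mm wide, 52 mm long, hollow 12 mm, upper end 6 to 10 mm below the bore's mouth. It is a push fit that slides at about 6 to 16 N and lets go when its upper end is 51 mm below the mouth, then drops.
- tray: Catch tray of the cradle, 66 x 56 x 14 mm, lined with black rubber, below the bore; its floor is about 14 mm above the bench. Origin: centre of its underside. The pin drops some 20 mm into it.
- tool_block: Fixed wooden block, 64 (x) x 130 (y) x 80 mm, upright. At y = +36 mm it has the drift's hole, 23 mm wide, right through; at y = -10 and -42 mm stand two dark punches, 15 to 18 mm proud. Origin: centre of its underside.
- hole_top (a point): Centre of the mouth of the drift's hole, in the top of the tool block, 80 mm above the bench.
- drift: Loose stepped steel drift, 141 mm long, upright in the block, about 0.25 kg. Origin: tip of the nose; z up along it. Nose 10.5 mm wide, 12 mm long, bevelled 1 mm; shank 19.5 mm wide from 12 to 74 mm; brass collar 28 mm wide from 74 to 79 mm (rests on the block); red six-sided handle from 83 to 137 mm, 24 mm across flats, one pair facing its x axis. The step at 12 mm pushes on the pin.
- drift_collar (a point): Centre of the underside of the drift's brass collar, 74 mm above the nose tip.
- spray_can: White spray can with a red cap, 67 mm wide, 202 mm tall, loose. Origin: centre of its underside.
- jar: Clear jar with a red lid, 65 mm wide, 99 mm tall, loose. Origin: centre of its underside.
- tape: Yellow pocket tape measure, 62 x 91 x 35 mm, loose. Origin: centre of its underside.

How it is judged:
On the way, in this order (a step that is already met when the one before it is completed fails the run):
1. the drift is drawn clear of its hole in the tool block (z of drift in the frame of tool_block above 0.085 m), for 0.1 s.
2. the drift is well down inside the piston's bore, so that it has driven the pin (z of drift in the frame of cradle below 0.104 m and y of drift in the frame of cradle between -0.004 and 0.004 m and x of drift in the frame of cradle between -0.014 and 0.014 m), for 0.1 s.
3. the pin has dropped into the catch tray (contact force between tray and anything else above 0.3 N), for 0.2 s.
At the end, for the whole second after the job is handed in: the pin rests in the catch tray; the drift stands at rest in its hole in the tool block, its collar within 4 mm of the hole's mouth and its axis within 0.05 rad of upright; jar, spray can and tape measure stand where they stood, within 15 mm (contact force between tray and anything else above 0.3 N and distance between drift_collar and hole_top below 0.004 m and angle between drift's own z axis and vertical below 0.05 rad and linear speed of drift below 0.02 m/s and distance of each of jar, spray_can, tape from where it was at the start of the episode below 0.015 m); the robot touches nothing.
It fails at once if the drift bears on the piston with more than 20 N (contact force between drift and piston above 20 N).
It fails at once if the jar, the spray can or the tape measure is shifted by more than 15 mm (distance of any of jar, spray_can, tape from where it was at the start of the episode above 0.015 m).
It also fails if it takes over 72 s, if anything falls off the work surface, if the arm or the gripper's body presses on something with over 40 N, if the wrist force passes 120 N, or if a joint passes its speed limit or range.

## Working session

There is one attempt and no reset: what is moved stays moved. The work goes in short steps, Python scripts to look and compute and a tool call to move; the robot and the scene stay as the last step left them, time stands still between calls to the robot, and variables do not carry over. Pictures are saved under pics/ and viewed, at most 10 in all, crops included, and the job is handed in when it is done.

Besides the shell and the picture viewer there is one more tool, called after ">>>" as name(argument=value, ...), one argument or row to a line, values as JSON. carry_out: Moves the arm, as the interface text tells. Its arguments: {"type":"object","properties":{"commands":{"type":"array"},"force":{"type":"number"}},"required":["commands"]}

```bash
mkdir -p pics; python3 - <<'E'
from station import ctrl
import cv2,numpy as np
s=ctrl.observe(); print(s, ctrl.grasp_offset)
for n in("side","top"):
    d=ctrl.get_image(n); cv2.imwrite(f"pics/{n}0.png",d["image"][:,:,::-1]); print(n,[d[k] for k in("fx","fy","cx","cy","D")],np.round(d["cam_to_world"],4).tolist())
E
```

```text
{'time': 0.0, 'qpos': array([-1.31381508,  0.62934139,  0.03843027,  1.51838507, -0.02699507,
        0.99631292, -0.02000487]), 'qvel': array([-1.62133343e-03, -1.93617414e-03,  6.09678526e-04,  4.24974473e-04,
        3.61427816e-04, -1.09472652e-03, -1.38044817e-05]), 'joint_torque': array([-1.12864978e-03, -5.63401330e+01,  1.22603148e+00, -1.93438429e+01,
        1.10701629e-02,  1.08173027e-02,  7.50075799e-06]), 'position': array([0.20594857, 0.61583608, 0.2303865 ]), 'orientation': array([-1.43623651e-04,  1.60687442e-01,  9.87004871e-01, -9.53776416e-04]), 'wrist_force': array([ 0.47792705, -0.33210132, -0.55651556]), 'wrist_torque': array([ 0.08936587,  0.02910855, -0.00889205]), 'gripper_force': 0.0, 'width': 0.08558433655965329} 0.0187
side [475.0580216748398, 475.0580216748398, 317.9178522545954, 239.8543274482059, array([0.00197165, 0.        , 0.        , 0.        , 0.        ])] [[-0.8572, -0.2734, 0.4364, 0.1298], [-0.5145, 0.4199, -0.7476, 0.4285], [0.0212, -0.8654, -0.5006, 0.5408], [0.0, 0.0, 0.0, 1.0]]
top [531.5430950823829, 531.5430950823829, 323.1991577065765, 235.57553994829348, array([0.03489652, 0.        , 0.        , 0.        , 0.        ])] [[0.0262, -0.9942, 0.1044, 0.3784], [-0.9994, -0.0282, -0.0176, -0.2111], [0.0204, -0.1039, -0.9944, 1.0136], [0.0, 0.0, 0.0, 1.0]]
```

View pics/side0.png

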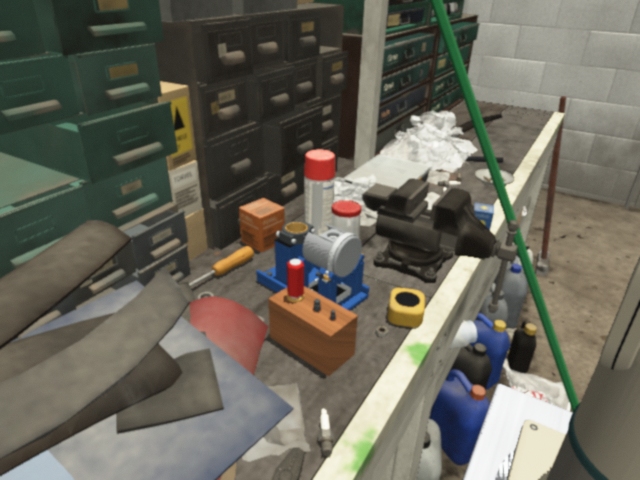

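View pics/top0.png

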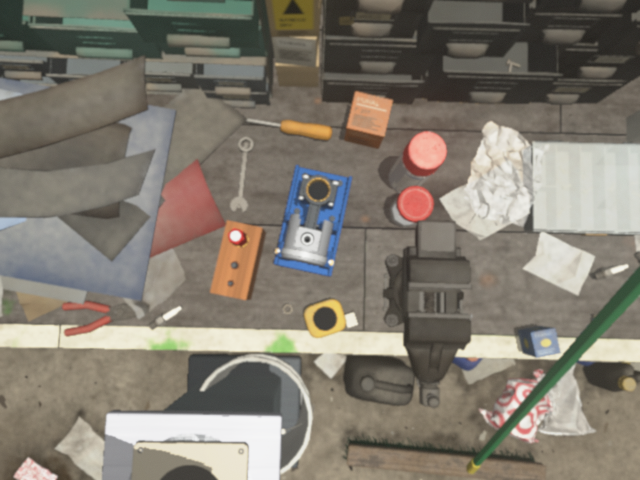

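The top view shows the drift's red handle at about (237,236), the block's punches at (235,265) and (231,280), and the bore mouth near (307,239). The jar lid is at (415,203), the can at (425,153) and the tape at (324,318). In the side view the handle is at (295,278) and the block is at (313,330).

```bash
python3 - <<'E'
import cv2,numpy as np
a=cv2.imread("pics/top0.png")[160:300,200:370]; b=cv2.imread("pics/side0.png")[220:380,240:400]
a=cv2.resize(a,(680,560),interpolation=cv2.INTER_CUBIC); cv2.imwrite("pics/tc.png",a)
E
```

```text
(no output)
```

View pics/tc.png

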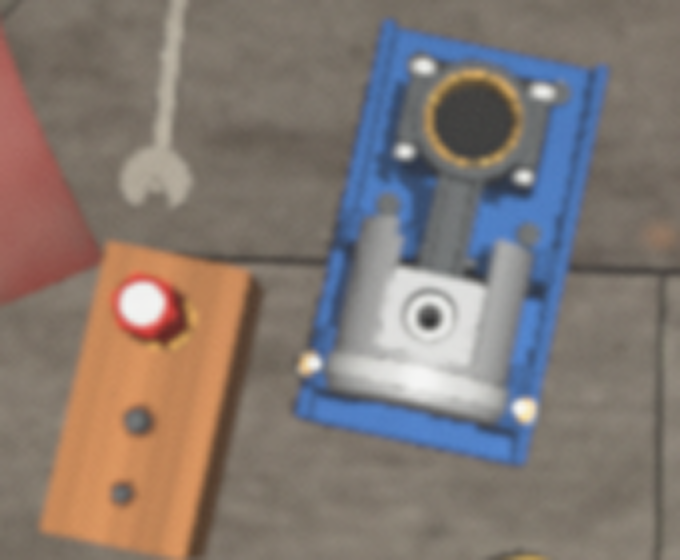

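The crop shows the drift's white end cap at crop (143,303), the punches at (138,421) and (122,493), and the pin ring in the bore at (429,317). Now I'll turn these into positions.

```bash
cat > h.py <<'E'
import cv2,numpy as np
from station import ctrl
def cam(n):
    d=ctrl.get_image(n); d["K"]=np.array([[d["fx"],0,d["cx"]],[0,d["fy"],d["cy"]],[0,0,1]]); return d
def plane(d,uv,z):
    p=cv2.undistortPoints(np.array(uv,float).reshape(-1,1,2),d["K"],np.array(d["D"]))[:,0]
    T=d["cam_to_world"]; r=np.c_[p,np.ones(len(p))]@T[:3,:3].T
    return T[:3,3]+r*((z-T[2,3])/r[:,2])[:,None]
def proj(d,P):
    T=np.linalg.inv(d["cam_to_world"]); 
    return cv2.projectPoints(np.array(P,float).reshape(-1,1,3),cv2.Rodrigues(T[:3,:3])[0],T[:3,3],d["K"],np.array(d["D"]))[0][:,0]
def rect(d,mask,z):
    c=max(cv2.findContours(mask,0,2)[0],key=cv2.contourArea)
    w=plane(d,c[:,0],z)[:,:2]
    return cv2.minAreaRect((w*1000).astype(np.float32))
E
python3 - <<'E'
from h import *
t=cam("top");s=cam("side")
hsv=cv2.cvtColor(t["image"],cv2.COLOR_RGB2HSV)
roi=np.zeros(hsv.shape[:2],np.uint8);roi[205:310,200:272]=255
m=cv2.inRange(hsv,(5,110,110),(16,255,255))&roi
m=cv2.morphologyEx(m,cv2.MORPH_CLOSE,np.ones((15,15)))
print("block",rect(t,m,.08))
roi[:]=0;roi[150:290,262:365]=255
b=cv2.inRange(hsv,(100,120,60),(125,255,255))&roi
b=cv2.morphologyEx(b,cv2.MORPH_CLOSE,np.ones((25,25)))
print("cradle",rect(t,b,.008))
off=np.array([200-.375,160-.375])
f=lambda x,y:np.array([x/4,y/4])+off
print("cap",plane(t,f(143,303),.147),"bore",plane(t,f(429,317),.131),"pun",plane(t,[f(138,421),f(122,493)],.0965),"bigend",plane(t,f(473,118),.13))
g=cv2.cvtColor(t["image"],cv2.COLOR_RGB2GRAY)
# white cap and dark hollow centroids
def cen(img,x0,y0,r,fn):
    y,x=np.mgrid[y0-r:y0+r+1,x0-r:x0+r+1];w=fn(img[y0-r:y0+r+1,x0-r:x0+r+1].astype(float));return (x*w).sum()/w.sum(),(y*w).sum()/w.sum()
c=cen(t["image"][:,:,1],235,235,8,lambda a:np.clip(a-130,0,None));print(c,plane(t,c,.147))
c=cen(g,307,239,4,lambda a:np.clip(120-a,0,None));print(c,plane(t,c,.131))
# red handle from side
S=cv2.cvtColor(s["image"],cv2.COLOR_RGB2HSV);r=(cv2.inRange(S,(0,150,80),(6,255,255))|cv2.inRange(S,(174,150,80),(180,255,255)))
r[:250]=0;r[305:]=0;r[:,:280]=0;r[:,310:]=0
x,y=r.nonzero()[1],r.nonzero()[0];print("side red",x.mean(),y.mean(),x.min(),x.max(),y.min(),y.max(), plane(s,(x.mean(),y.mean()),.118))
cap=cen(s["image"][:,:,1],295,262,7,lambda a:np.clip(a-140,0,None));print("sidecap",cap,plane(s,cap,.147))
pic=cv2.resize(s["image"][215:375,245:405],(640,640)[:2],interpolation=2)[:600];cv2.imwrite("pics/sc.png",pic[:,:,::-1])
E
```

```text
block ((438.5244445800781, -58.23072814941406), (106.15486145019531, 140.2500762939453), 79.75357055664062)
cradle ((513.388427734375, -208.21243286132812), (110.15277862548828, 193.65313720703125), 79.22248840332031)
cap [[ 0.46559725 -0.08307546  0.147     ]] bore [[ 0.46471284 -0.19963999  0.131     ]] pun [[ 0.41972129 -0.07570099  0.0965    ]
 [ 0.38879124 -0.07026224  0.0965    ]] bigend [[ 0.54959291 -0.21568712  0.13      ]]
(np.float64(235.04712903889688), np.float64(235.29718048981272)) [[ 0.46570977 -0.08253761  0.147     ]]
(np.float64(306.8705148205928), np.float64(239.3229329173167)) [[ 0.46396247 -0.19965461  0.131     ]]
side red 295.33267326732675 279.5564356435644 287 303 262 296 [[ 0.46442114 -0.07841662  0.118     ]]
sidecap (np.float64(294.9855545200373), np.float64(261.46155638397016)) [[ 0.46848891 -0.08377353  0.147     ]]
```

View pics/sc.png

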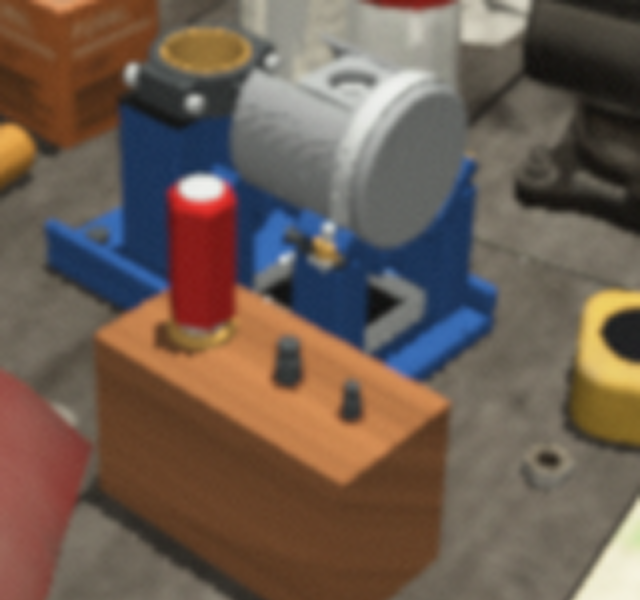

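The side crop shows the red handle upright at crop (202,255) and the brass collar sitting on the block at (200,333). The punches are at (288,360) and (350,400). The heights and spacings agree: cradle rectangle 110x194 mm and punch spacing 31 mm. The hole comes out at about (0.466,-0.083), with yaw about -10.5° for both block and cradle. Moving over the drift at height.

>>> carry_out(
  commands=[
    [1, -9, -5.8, 0, -1.6],
    [1, -9, -5.8, 0, -1.6],
    [1, -9, -5.8, 0, -1.6],
    [1, -9, -5.8, 0, -1.6],
    [1, -9, -5.8, 0, -1.6],
    [1, -9, -5.8, 0, -1.6],
    [1, -9, -5.8, 0, -1.6],
    [1, -9, -5.8, 0, -1.6],
    [1, -12, -12, 0, -1.6],
    [1, -12, -12, 0, -1.6],
    [1, -15.6, -19.3, 0, -1.6],
    [1, -15.6, -19.3, 0, -1.6],
  ],
  force=50,
)

```text
time: 1.2
position: [0.4286, 0.1986, 0.2313]
orientation: [-0.0, 0.091, 0.996, -0.0]
wrist_force: [0.9, -0.1, 0.5]
width: 0.0853
gripper_force: 0.0
```

```bash
cat > go.py <<'E'
import sys,numpy as np
from station import ctrl
from scipy.spatial.transform import Rotation as R
s=ctrl.observe();q=s["orientation"];M=R.from_quat([q[1],q[2],q[3],q[0]]).as_matrix()
t=np.array([float(a) for a in sys.argv[1:4]])
print("t",s["time"],"p",np.round(s["position"],4),"z",np.round(M[:,2],4),"yaw_y",np.degrees(np.arctan2(M[1,1],M[0,1])),"w",s["width"],"F",s["wrist_force"].round(2),"M",s["wrist_torque"].round(2))
print("units",np.round(M.T@(t-s["position"])/.03,3))
E
python3 go.py .466 -.083 .23
```

```text
t 1.2 p [0.4286 0.1986 0.2313] z [-0.e+00 -1.e-04 -1.e+00] yaw_y 79.51480334484224 w 0.08530985495893564 F [ 0.94 -0.07  0.46] M [-0.04 -0.06  0.06]
units [-2.935 -9.001  0.043]
```

>>> carry_out(
  commands=[
    [1, -2.9, -9, 0, 0],
    [1, -2.9, -9, 0, 0],
    [1, -2.9, -9, 0, 0],
    [1, -2.9, -9, 0, 0],
    [1, -2.9, -9, 0, 0],
    [1, -2.9, -9, 0, 0],
    [1, -2.9, -9, 0, 0],
    [1, -2.9, -9, 0, 0],
    [1, -2.9, -9, 0, 0],
    [1, -2.9, -9, 0, 0],
    [1, -2.9, -9, 0, 0],
    [1, -2.9, -9, 0, 0],
  ],
)

```text
time: 2.2
position: [0.465, -0.0791, 0.2313]
orientation: [-0.0, 0.09, 0.996, 0.0]
wrist_force: [-0.7, 0.8, -0.5]
width: 0.0856
gripper_force: 0.0
```

```bash
python3 go.py .466 -.083 .106
```

```text
t 2.2 p [ 0.465  -0.0791  0.2313] z [-2.e-04  6.e-04 -1.e+00] yaw_y 79.67578230367046 w 0.08558749131802283 F [-0.73  0.75 -0.5 ] M [-0.03  0.01 -0.01]
units [-0.056 -0.125  4.176]
```

>>> carry_out(
  commands=[
    [1, -0.05, -0.12, 1.2, 0],
    [1, -0.05, -0.12, 2.4, 0],
    [1, -0.05, -0.12, 3.4, 0],
    [1, -0.05, -0.12, 4.17, 0],
    [1, -0.05, -0.12, 4.17, 0],
    [1, -0.05, -0.12, 4.17, 0],
    [1, -0.05, -0.12, 4.17, 0],
    [1, -0.05, -0.12, 4.17, 0],
  ],
)

```text
time: 2.87
position: [0.4672, -0.0844, 0.1078]
orientation: [0.002, 0.091, 0.996, -0.0]
wrist_force: [-0.3, -0.9, -0.1]
width: 0.0852
gripper_force: 0.0
```

```bash
python3 go.py .466 -.083 .106; python3 - <<'E'
from h import *
t=cam("top");s=cam("side")
a=cv2.resize(t["image"][190:290,190:290],(400,400),interpolation=2);b=cv2.resize(s["image"][215:335,235:355],(400,400),interpolation=2)
cv2.imwrite("pics/g1.png",np.hstack([a,b])[:,:,::-1])
E
```

```text
t 2.8667 p [ 0.4672 -0.0844  0.1078] z [ 3.2e-03 -3.0e-04 -1.0e+00] yaw_y 79.54436350065451 w 0.08518563387112191 F [-0.28 -0.93 -0.15] M [ 0.04  0.02 -0.02]
units [0.048 0.039 0.059]
```

View pics/g1.png

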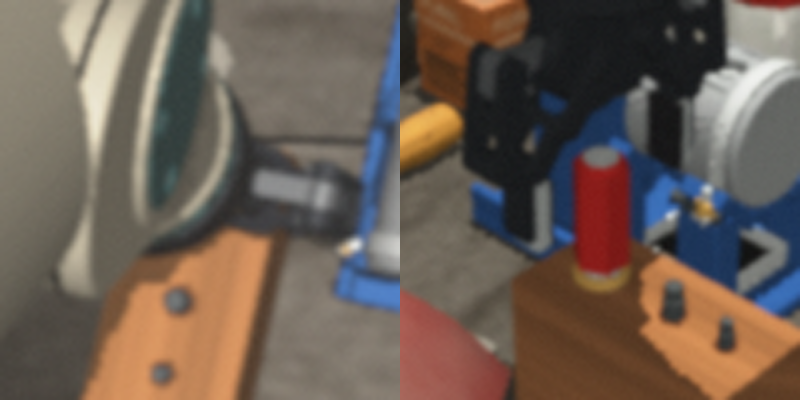

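The right half shows the handle at (602,215) midway between the open fingers at (525,200) and (675,130), and clear of both. Closing.

>>> carry_out(
  commands=[
    [0.8, 0.03, 0.03, 0.05, 0],
    [0.6, 0.03, 0.03, 0.05, 0],
    [0.4, 0.03, 0.03, 0.05, 0],
    [0.2, 0.03, 0.03, 0.05, 0],
    [0, 0.03, 0.03, 0.05, 0],
    [0, 0.03, 0.03, 0.05, 0],
    [0, 0.03, 0.03, 0.05, 0],
    [0, 0.03, 0.03, 0.05, 0],
    [0, 0.03, 0.03, 0.05, 0],
    [0, 0.03, 0.03, 0.05, 0],
    [0, 0.03, 0.03, 0.05, 0],
    [0, 0.03, 0.03, 0.05, 0],
  ],
  force=60,
)

```text
time: 3.97
position: [0.4653, -0.0836, 0.1049]
orientation: [0.0, 0.091, 0.996, 0.0]
wrist_force: [-0.9, 0.1, 5.3]
width: 0.0257
gripper_force: 58.6
```

```bash
python3 go.py .466 -.083 .106
```

```text
t 3.9667 p [ 0.4653 -0.0836  0.1049] z [ 3.e-04 -0.e+00 -1.e+00] yaw_y 79.50054705508148 w 0.025724718820484903 F [-0.9   0.1   5.26] M [0.01 0.2  0.01]
units [-0.021  0.024 -0.036]
```

>>> carry_out(
  commands=[
    [0, 0, 0, -0.3, 0],
    [0, 0, 0, -0.6, 0],
    [0, 0, 0, -1.0, 0],
    [0, 0, 0, -1.5, 0],
    [0, 0, 0, -2, 0],
    [0, 0, 0, -2.6, 0],
    [0, 0, 0, -3.2, 0],
    [0, 0, 0, -3.8, 0],
    [0, 0, 0, -4.4, 0],
    [0, 0, 0, -5, 0],
    [0, 0, 0, -5.4, 0],
    [0, 0, 0, -5.4, 0],
  ],
)

```text
time: 4.97
position: [0.4664, -0.0838, 0.2694]
orientation: [0.003, 0.092, 0.996, -0.0]
wrist_force: [1.1, -0.2, -2.4]
width: 0.0256
gripper_force: 59.2
```

```bash
python3 go.py .466 -.083 .106; python3 - <<'E'
from h import *
s=cam("side");t=cam("top")
p=proj(s,[[.465,-.083,z] for z in(.168,.18,.242,.25)]);print(p)
u,v=p.mean(0).astype(int)
a=s["image"][v-50:v+50,u-50:u+50]
b=t["image"][190:290,190:290]
cv2.imwrite("pics/g2.png",cv2.resize(np.hstack([a,b]),(800,400),interpolation=2)[:,:,::-1]);print(u,v)
E
```

```text
t 4.9667 p [ 0.4664 -0.0838  0.2694] z [ 5.1e-03 -6.0e-04 -1.0e+00] yaw_y 79.4937844268456 w 0.0255503850893288 F [ 1.11 -0.23 -2.38] M [-0.04 -0.08  0.03]
units [0.047 0.023 5.448]
[[296.59842099 250.62307765]
 [296.58806167 243.75955787]
 [296.53130639 206.36103483]
 [296.52356216 201.28450469]]
296 225
```

View pics/g2.png

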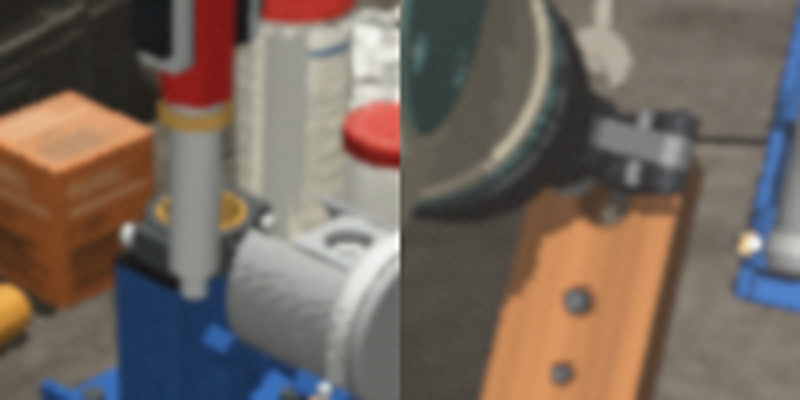

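Side half: the drift hangs upright in the hand, with the collar at native pixel (295,204) and the nose tip at about (294,249). Top half: the hole is empty at crop (610,205). Moving over the bore at height.

>>> carry_out(
  commands=[
    [0, -0.15, -0.8, 0, 0],
    [0, -0.3, -1.6, 0, 0],
    [0, -0.45, -2.4, 0, 0],
    [0, -0.6, -3.2, 0, 0],
    [0, -0.68, -3.83, 0, 0],
    [0, -0.68, -3.83, 0, 0],
    [0, -0.68, -3.83, 0, 0],
    [0, -0.68, -3.83, 0, 0],
    [0, -0.68, -3.83, 0, 0],
    [0, -0.68, -3.83, 0, 0],
    [0, -0.68, -3.83, 0, 0],
    [0, -0.68, -3.83, 0, 0],
  ],
)

```text
time: 6.07
position: [0.4644, -0.1996, 0.2667]
orientation: [-0.0, 0.091, 0.996, 0.0]
wrist_force: [0.2, 1.0, -2.4]
width: 0.0256
gripper_force: 59.5
```

```bash
python3 go.py .4642 -.2004 .25; python3 - <<'E'
from h import *
s=cam("side")
p=proj(s,[[.4642,-.2004,z] for z in(.139,.131,.17,.18,.24)]);print(p.round(1).tolist())
cv2.imwrite("pics/g3.png",cv2.resize(s["image"][180:255,290:390],(800,600),interpolation=2)[:,:,::-1])
cv2.imwrite("pics/g3raw.png",s["image"][:,:,::-1])
E
```

```text
t 6.0667 p [ 0.4644 -0.1996  0.2667] z [-0.e+00  2.e-04 -1.e+00] yaw_y 79.56647031094421 w 0.025563670924064138 F [ 0.15  1.04 -2.39] M [0.02 0.01 0.02]
units [ 0.002 -0.026  0.556]
[[334.4, 235.3], [334.2, 239.4], [335.1, 219.4], [335.4, 214.1], [336.8, 180.9]]
```

View pics/g3.png

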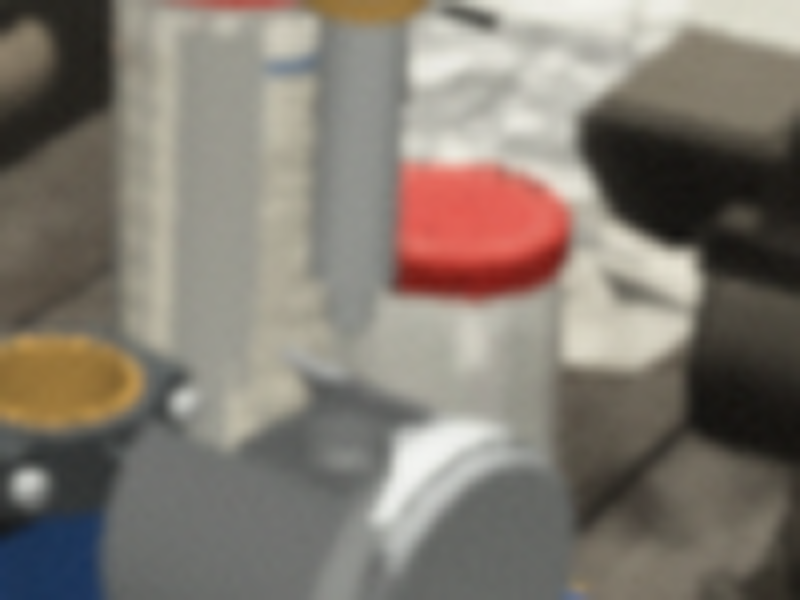

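In the crop the nose tip at (351,335) sits squarely above the bore mouth at (345,437). In native pixels both are offset by the same amount from their predictions (u about -1.2), so the alignment is within about 1 mm. Lowering to just above the pin.

>>> carry_out(
  commands=[
    [0, 0, -0.02, 0.2, 0],
    [0, 0, -0.02, 0.4, 0],
    [0, 0, -0.02, 0.6, 0],
    [0, 0, -0.02, 0.75, 0],
    [0, 0, -0.02, 0.9, 0],
    [0, 0, -0.02, 1.0, 0],
    [0, 0, -0.02, 1.09, 0],
    [0, 0, -0.02, 1.09, 0],
    [0, 0, -0.02, 1.09, 0],
    [0, 0, -0.02, 1.09, 0],
    [0, 0, -0.02, 1.09, 0],
  ],
)

```text
time: 7.03
position: [0.4643, -0.201, 0.2342]
orientation: [0.0, 0.092, 0.996, -0.0]
wrist_force: [-0.3, -1.0, -2.8]
width: 0.0256
gripper_force: 59.4
```

>>> carry_out(
  commands=[
    [0, 0, 0, 0.05, 0],
    [0, 0, 0, 0.1, 0],
    [0, 0, 0, 0.1, 0],
    [0, 0, 0, 0.1, 0],
    [0, 0, 0, 0.1, 0],
    [0, 0, 0, 0.1, 0],
  ],
)

```text
time: 7.53
position: [0.4642, -0.2008, 0.231]
orientation: [0.0, 0.091, 0.996, 0.0]
wrist_force: [0.9, -0.5, -2.7]
width: 0.0254
gripper_force: 59.4
```

```bash
python3 go.py .4642 -.2004 .22
```

```text
t 7.5333 p [ 0.4642 -0.2008  0.231 ] z [ 0. -0. -1.] yaw_y 79.50845935078694 w 0.025392755578056894 F [ 0.91 -0.5  -2.65] M [-0.01  0.02  0.02]
units [0.002 0.014 0.368]
```

>>> carry_out(
  commands=[
    [0, 0, 0, 0.03, 0],
    [0, 0, 0, 0.06, 0],
    [0, 0, 0, 0.06, 0],
    [0, 0, 0, 0.06, 0],
    [0, 0, 0, 0.06, 0],
  ],
)

```text
time: 7.95
position: [0.4642, -0.2008, 0.2292]
orientation: [-0.0, 0.091, 0.996, 0.0]
wrist_force: [0.9, 0.1, -3.9]
width: 0.0258
gripper_force: 59.4
```

>>> carry_out(
  commands=[
    [0, 0, 0, 0.03, 0],
    [0, 0, 0, 0.06, 0],
    [0, 0, 0, 0.06, 0],
    [0, 0, 0, 0.06, 0],
    [0, 0, 0, 0.06, 0],
  ],
)

```text
time: 8.37
position: [0.4642, -0.2009, 0.2274]
orientation: [-0.0, 0.091, 0.996, 0.0]
wrist_force: [-0.2, 0.9, -1.9]
width: 0.0257
gripper_force: 59.4
```

>>> carry_out(
  commands=[
    [0, 0, 0, 0.03, 0],
    [0, 0, 0, 0.06, 0],
    [0, 0, 0, 0.06, 0],
    [0, 0, 0, 0.06, 0],
    [0, 0, 0, 0.06, 0],
  ],
)

```text
time: 8.78
position: [0.4642, -0.2009, 0.2256]
orientation: [-0.0, 0.091, 0.996, 0.0]
wrist_force: [-0.5, -0.3, -2.8]
width: 0.0258
gripper_force: 59.4
```

>>> carry_out(
  commands=[
    [0, 0, 0, 0.03, 0],
    [0, 0, 0, 0.06, 0],
    [0, 0, 0, 0.08, 0],
    [0, 0, 0, 0.1, 0],
    [0, 0, 0, 0.1, 0],
    [0, 0, 0, 0.1, 0],
  ],
)

```text
time: 9.28
position: [0.4641, -0.2008, 0.2225]
orientation: [-0.0, 0.091, 0.996, 0.0]
wrist_force: [-0.1, 0.5, -2.7]
width: 0.026
gripper_force: 59.4
```

>>> carry_out(
  commands=[
    [0, 0, 0, 0.03, 0],
    [0, 0, 0, 0.06, 0],
    [0, 0, 0, 0.06, 0],
    [0, 0, 0, 0.06, 0],
    [0, 0, 0, 0.06, 0],
  ],
)

```text
time: 9.7
position: [0.4642, -0.2009, 0.2208]
orientation: [0.0, 0.091, 0.996, -0.0]
wrist_force: [-0.2, -0.5, -3.0]
width: 0.0253
gripper_force: 59.4
```

>>> carry_out(
  commands=[
    [0, 0, 0, 0.03, 0],
    [0, 0, 0, 0.06, 0],
    [0, 0, 0, 0.06, 0],
    [0, 0, 0, 0.06, 0],
    [0, 0, 0, 0.06, 0],
  ],
)

```text
time: 10.12
position: [0.4641, -0.2008, 0.219]
orientation: [-0.0, 0.091, 0.996, 0.0]
wrist_force: [0.5, -0.5, -3.1]
width: 0.026
gripper_force: 59.5
```

Nose is in the hollow with no side force; seek the step contact.

>>> carry_out(
  commands=[
    [0, 0, 0, 0.03, 0],
    [0, 0, 0, 0.06, 0],
    [0, 0, 0, 0.06, 0],
    [0, 0, 0, 0.06, 0],
    [0, 0, 0, 0.06, 0],
  ],
)

```text
time: 10.53
position: [0.4648, -0.2013, 0.2181]
orientation: [0.001, 0.092, 0.996, -0.0]
wrist_force: [-0.3, 0.3, 5.7]
width: 0.0258
gripper_force: 60.1
```

>>> carry_out(
  commands=[
    [0, 0, 0, 0.03, 0],
    [0, 0, 0, 0.06, 0],
    [0, 0, 0, 0.06, 0],
    [0, 0, 0, 0.06, 0],
    [0, 0, 0, 0.06, 0],
  ],
)

```text
time: 10.95
position: [0.4648, -0.2012, 0.2164]
orientation: [0.001, 0.091, 0.996, -0.0]
wrist_force: [-2.0, 0.7, 7.2]
width: 0.0258
gripper_force: 60.2
```

>>> carry_out(
  commands=[
    [0, 0, 0, 0.03, 0],
    [0, 0, 0, 0.06, 0],
    [0, 0, 0, 0.06, 0],
    [0, 0, 0, 0.06, 0],
    [0, 0, 0, 0.06, 0],
  ],
)

```text
time: 11.37
position: [0.4648, -0.2012, 0.2146]
orientation: [0.001, 0.092, 0.996, -0.0]
wrist_force: [-0.3, 0.4, 5.9]
width: 0.0256
gripper_force: 60.2
```

>>> carry_out(
  commands=[
    [0, 0, 0, 0.05, 0],
    [0, 0, 0, 0.1, 0],
    [0, 0, 0, 0.15, 0],
    [0, 0, 0, 0.2, 0],
    [0, 0, 0, 0.25, 0],
    [0, 0, 0, 0.3, 0],
    [0, 0, 0, 0.3, 0],
    [0, 0, 0, 0.3, 0],
  ],
)

```text
time: 12.03
position: [0.4647, -0.2011, 0.2053]
orientation: [0.001, 0.091, 0.996, -0.0]
wrist_force: [-1.0, 1.0, 5.6]
width: 0.0257
gripper_force: 60.1
```

>>> carry_out(
  commands=[
    [0, 0, 0, 0.05, 0],
    [0, 0, 0, 0.1, 0],
    [0, 0, 0, 0.15, 0],
    [0, 0, 0, 0.2, 0],
    [0, 0, 0, 0.25, 0],
    [0, 0, 0, 0.3, 0],
    [0, 0, 0, 0.3, 0],
    [0, 0, 0, 0.3, 0],
  ],
)

```text
time: 12.7
position: [0.4647, -0.2011, 0.1962]
orientation: [0.001, 0.091, 0.996, -0.0]
wrist_force: [-0.1, 0.2, 5.9]
width: 0.0255
gripper_force: 60.1
```

Lateral forces stay near zero, so I'll keep pushing.

>>> carry_out(
  commands=[
    [0, 0, 0, 0.05, 0],
    [0, 0, 0, 0.1, 0],
    [0, 0, 0, 0.15, 0],
    [0, 0, 0, 0.2, 0],
    [0, 0, 0, 0.25, 0],
    [0, 0, 0, 0.3, 0],
    [0, 0, 0, 0.3, 0],
    [0, 0, 0, 0.3, 0],
  ],
)

```text
time: 13.37
position: [0.4646, -0.2011, 0.187]
orientation: [0.001, 0.091, 0.996, -0.0]
wrist_force: [-0.7, -0.1, 5.6]
width: 0.0256
gripper_force: 60.1
```

>>> carry_out(
  commands=[
    [0, 0, 0, 0.05, 0],
    [0, 0, 0, 0.1, 0],
    [0, 0, 0, 0.15, 0],
    [0, 0, 0, 0.2, 0],
    [0, 0, 0, 0.25, 0],
    [0, 0, 0, 0.3, 0],
    [0, 0, 0, 0.3, 0],
    [0, 0, 0, 0.3, 0],
  ],
)

```text
time: 14.03
position: [0.4645, -0.201, 0.1778]
orientation: [0.0, 0.091, 0.996, -0.0]
wrist_force: [-0.1, -0.0, 3.6]
width: 0.0258
gripper_force: 59.9
```

>>> carry_out(
  commands=[
    [0, 0, 0, 0.03, 0],
    [0, 0, 0, 0.06, 0],
    [0, 0, 0, 0.08, 0],
    [0, 0, 0, 0.1, 0],
    [0, 0, 0, 0.1, 0],
    [0, 0, 0, 0.1, 0],
  ],
)

```text
time: 14.53
position: [0.4636, -0.2005, 0.1739]
orientation: [-0.001, 0.091, 0.996, 0.0]
wrist_force: [0.1, 0.9, -2.3]
width: 0.0254
gripper_force: 59.4
```

The push force vanished at TCP z 0.174, as predicted for release. Now drawing the drift straight out.

>>> carry_out(
  commands=[
    [0, 0, 0, 0, 0],
    [0, 0, 0, 0, 0],
    [0, 0, 0, 0, 0],
    [0, 0, 0, -0.2, 0],
    [0, 0, 0, -0.5, 0],
    [0, 0, 0, -0.9, 0],
    [0, 0, 0, -1.3, 0],
    [0, 0, 0, -1.7, 0],
    [0, 0, 0, -2.2, 0],
    [0, 0, 0, -2.7, 0],
    [0, 0, 0, -3.2, 0],
    [0, 0, 0, -3.2, 0],
  ],
)

```text
time: 15.53
position: [0.4658, -0.2018, 0.2741]
orientation: [0.003, 0.092, 0.996, -0.001]
wrist_force: [0.8, -1.5, -2.1]
width: 0.0259
gripper_force: 59.5
```

>>> carry_out(
  commands=[
    [0, 0.1, 0.6, 0, 0],
    [0, 0.25, 1.3, 0, 0],
    [0, 0.4, 2.1, 0, 0],
    [0, 0.55, 3, 0, 0],
    [0, 0.64, 3.84, 0, 0],
    [0, 0.64, 3.84, 0, 0],
    [0, 0.64, 3.84, 0, 0],
    [0, 0.64, 3.84, 0, 0],
    [0, 0.64, 3.84, 0, 0],
    [0, 0.64, 3.84, 0, 0],
    [0, 0.64, 3.84, 0, 0],
  ],
)

```text
time: 16.45
position: [0.4661, -0.085, 0.2705]
orientation: [-0.0, 0.092, 0.996, -0.0]
wrist_force: [1.1, 0.9, -2.9]
width: 0.026
gripper_force: 59.7
```

```bash
python3 go.py .4653 -.0836 .195; python3 - <<'E'
from h import *
s=cam("side");t=cam("top")
a=s["image"][175:305,240:380]
b=t["image"][190:320,230:370]
cv2.imwrite("pics/g4.png",cv2.resize(np.hstack([a,b]),(800,371),interpolation=2)[:,:,::-1])
E
```

```text
t 16.45 p [ 0.4661 -0.085   0.2705] z [-2.e-04 -3.e-04 -1.e+00] yaw_y 79.40570154810116 w 0.026025439678032565 F [ 1.05  0.86 -2.9 ] M [0.02 0.03 0.02]
units [0.035 0.042 2.518]
```

View pics/g4.png

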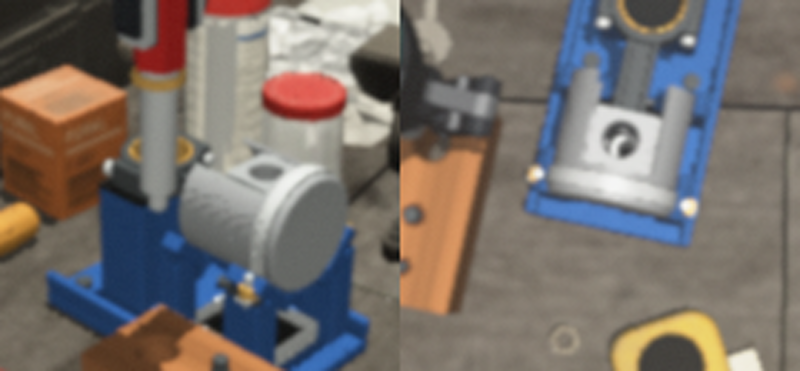

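The bore is now open in the top half at (622,140), with the pin seen deep below in the tray. The drift hangs clean over the block in the side half, nose at (158,200). Lowering it into its hole.

>>> carry_out(
  commands=[
    [0, 0.03, 0.04, 0.4, 0],
    [0, 0.03, 0.04, 0.9, 0],
    [0, 0.03, 0.04, 1.4, 0],
    [0, 0.03, 0.04, 1.9, 0],
    [0, 0.03, 0.04, 2.3, 0],
    [0, 0.03, 0.04, 2.5, 0],
    [0, 0.03, 0.04, 2.5, 0],
    [0, 0.03, 0.04, 2.5, 0],
    [0, 0.03, 0.04, 2.5, 0],
    [0, 0.03, 0.04, 2.5, 0],
    [0, 0.03, 0.04, 2.5, 0],
  ],
)

```text
time: 17.47
position: [0.4661, -0.0828, 0.1963]
orientation: [0.001, 0.092, 0.996, -0.0]
wrist_force: [0.2, -0.3, -2.1]
width: 0.026
gripper_force: 59.6
```

```bash
python3 go.py .4653 -.0836 .175
```

```text
t 17.4667 p [ 0.4661 -0.0828  0.1963] z [ 1.4e-03 -1.0e-04 -1.0e+00] yaw_y 79.49689618724733 w 0.025978228052849977 F [ 0.18 -0.26 -2.14] M [ 0.01 -0.07  0.01]
units [ 0.021 -0.029  0.709]
```

Lowering 15 mm puts the nose in, then a slow advance for the shank at TCP below 0.167.

>>> carry_out(
  commands=[
    [0, 0.02, -0.03, 0.2, 0],
    [0, 0.02, -0.03, 0.4, 0],
    [0, 0.02, -0.03, 0.6, 0],
    [0, 0.02, -0.03, 0.8, 0],
    [0, 0.02, -0.03, 0.85, 0],
    [0, 0.02, -0.03, 0.85, 0],
    [0, 0.02, -0.03, 0.85, 0],
    [0, 0.02, -0.03, 0.85, 0],
  ],
)

```text
time: 18.13
position: [0.4651, -0.0836, 0.1702]
orientation: [0.0, 0.091, 0.996, -0.0]
wrist_force: [-0.4, -1.6, -3.9]
width: 0.0256
gripper_force: 59.6
```

>>> carry_out(
  commands=[
    [0, 0, 0, 0.05, 0],
    [0, 0, 0, 0.1, 0],
    [0, 0, 0, 0.15, 0],
    [0, 0, 0, 0.2, 0],
    [0, 0, 0, 0.2, 0],
    [0, 0, 0, 0.2, 0],
  ],
)

```text
time: 18.63
position: [0.4647, -0.0835, 0.164]
orientation: [-0.0, 0.091, 0.996, 0.0]
wrist_force: [-0.6, 0.3, -1.9]
width: 0.0258
gripper_force: 59.6
```

>>> carry_out(
  commands=[
    [0, 0, 0, 0.05, 0],
    [0, 0, 0, 0.1, 0],
    [0, 0, 0, 0.15, 0],
    [0, 0, 0, 0.2, 0],
    [0, 0, 0, 0.2, 0],
    [0, 0, 0, 0.2, 0],
  ],
)

```text
time: 19.13
position: [0.4647, -0.0835, 0.158]
orientation: [-0.0, 0.091, 0.996, 0.0]
wrist_force: [0.5, -0.4, -2.6]
width: 0.0256
gripper_force: 59.6
```

```bash
python3 go.py .4653 -.0836 .107
```

```text
t 19.1333 p [ 0.4647 -0.0835  0.158 ] z [-4.e-04  0.e+00 -1.e+00] yaw_y 79.50107327991445 w 0.025637103861020947 F [ 0.51 -0.38 -2.59] M [ 0.01 -0.01  0.04]
units [-0.02   0.     1.698]
```

The shank is in the hole with no contact force. Continuing down to just above home (collar home at TCP 0.105).

>>> carry_out(
  commands=[
    [0, -0.02, 0, 0.15, 0],
    [0, -0.02, 0, 0.35, 0],
    [0, -0.02, 0, 0.55, 0],
    [0, -0.02, 0, 0.75, 0],
    [0, -0.02, 0, 0.95, 0],
    [0, -0.02, 0, 1.15, 0],
    [0, -0.02, 0, 1.35, 0],
    [0, -0.02, 0, 1.55, 0],
    [0, -0.02, 0, 1.65, 0],
    [0, -0.02, 0, 1.65, 0],
    [0, -0.02, 0, 1.65, 0],
    [0, -0.02, 0, 1.65, 0],
  ],
)

```text
time: 20.13
position: [0.4657, -0.0837, 0.1088]
orientation: [0.0, 0.091, 0.996, -0.0]
wrist_force: [-0.4, 0.3, -3.1]
width: 0.0257
gripper_force: 59.6
```

>>> carry_out(
  commands=[
    [0, 0, 0, 0.04, 0],
    [0, 0, 0, 0.08, 0],
    [0, 0, 0, 0.1, 0],
    [0, 0, 0, 0.1, 0],
    [0, 0, 0, 0.1, 0],
  ],
)

```text
time: 20.55
position: [0.4654, -0.0836, 0.1056]
orientation: [-0.0, 0.091, 0.996, 0.0]
wrist_force: [0.4, 0.2, -2.7]
width: 0.0256
gripper_force: 59.6
```

Within 1 mm of home; releasing and retreating upward.

>>> carry_out(
  commands=[
    [0.1, 0, 0, 0, 0],
    [0.3, 0, 0, 0, 0],
    [0.5, 0, 0, 0, 0],
    [0.8, 0, 0, 0, 0],
    [1, 0, 0, 0, 0],
    [1, 0, 0, 0, 0],
    [1, 0, 0, 0, 0],
    [1, 0, 0, 0, 0],
    [1, 0, 0, 0, 0],
    [1, 0, 0, 0, 0],
    [1, 0, 0, 0, 0],
    [1, 0, 0, 0, 0],
  ],
)

```text
time: 21.55
position: [0.4655, -0.0836, 0.1056]
orientation: [0.0, 0.091, 0.996, 0.0]
wrist_force: [0.4, -0.1, 0.4]
width: 0.0851
gripper_force: 0.0
```

>>> carry_out(
  commands=[
    [1, 0, 0, -0.3, 0],
    [1, 0, 0, -0.8, 0],
    [1, 0, 0, -1.5, 0],
    [1, 0, 0, -2.3, 0],
    [1, 0, 0, -3.2, 0],
    [1, 0, 0, -4.2, 0],
    [1, 0, 0, -4.5, 0],
    [1, 0, 2, -4.5, 0],
    [1, 0, 4, -4.5, 0],
    [1, 0, 6, -4.5, 0],
    [1, 0, 6, -4.5, 0],
    [1, 0, 6, -4.5, 0],
  ],
)

```text
time: 22.55
position: [0.4986, 0.101, 0.2409]
orientation: [0.0, 0.087, 0.996, 0.002]
wrist_force: [0.1, 0.7, -0.9]
width: 0.0856
gripper_force: 0.0
```

```bash
python3 go.py .4653 -.0836 .107; python3 - <<'E'
from h import *
s=cam("side");t=cam("top")
a=s["image"][195:395,240:440]
b=t["image"][130:330,200:440]
cv2.imwrite("pics/g5.png",cv2.resize(np.hstack([a,b]),(800,364),interpolation=2)[:,:,::-1])
for n,d,o in(("side",s,"side0"),("top",t,"top0")):
    i0=cv2.imread(f"pics/{o}.png")[:,:,::-1]
    df=np.abs(i0.astype(int)-d["image"]).max(2)
    bx={"side":{"drift":(258,300,280,310),"can_jar":(145,235,300,365),"tape":(285,330,385,430)},"top":{"drift":(220,255,220,255),"can_jar":(125,230,385,450),"tape":(295,340,300,360)}}[n]
    print(n,{k:(int((df[r:R,c:C]>40).sum())) for k,(r,R,c,C) in bx.items()})
E
```

```text
t 22.55 p [0.4986 0.101  0.2409] z [ 0.0012  0.0044 -1.    ] yaw_y 79.9629605090719 w 0.0855667678092157 F [ 0.06  0.68 -0.89] M [ 0.03 -0.01 -0.01]
units [ 0.023 -6.274  4.437]
side {'drift': 6, 'can_jar': 0, 'tape': 0}
top {'drift': 10, 'can_jar': 0, 'tape': 0}
```

View pics/g5.png

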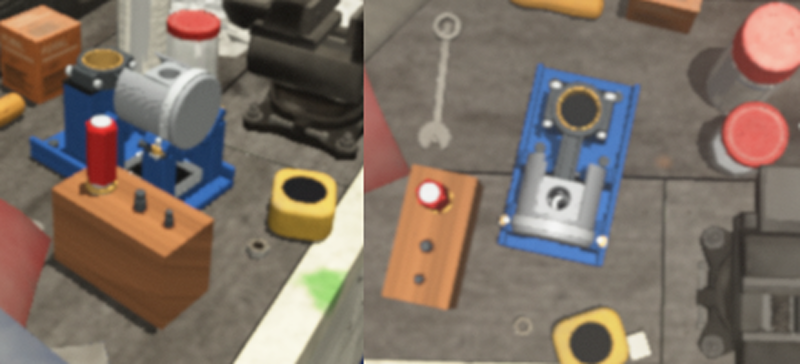

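The drift stands home upright at (100,150) and (432,193), the bore is empty at (558,200), and the jar, can and tape have not moved. Handing in.

```bash
python3 -c "
from station import ctrl
print(ctrl.finish_job())"
```

```text
the job is handed in; nothing more can be done
None
```

I pushed the gudgeon pin out into the catch tray, stood the drift home in its block, left the jar, spray can and tape measure where they were, and handed the job in at about 22.6 s; no verdict came back.

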